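# Slide the domed stake into the socket of the bench plate

## Robot

A 6-joint arm with a two-finger parallel gripper is mounted at the origin on a cart in front of the work surface, level with it; the furniture and walls round the work are solid. World frame = base frame: x ahead of the robot, y to its left, z up, the work surface at z = 0. Lengths are in m, angles in degrees, forces in N, time in s.
With the tool pointing down it reaches from about 0.375 to 0.9 m from the base axis. Payload 3.1 kg.
Tool frame: the origin (TCP) lies on the centre line of the jaws, within the pads' length; the fingertips stand 8 mm ahead of it and the grasp point (between the pads) lies 11 mm behind it (bot.tip_extent is the distance from the TCP to the fingertips, in m); z points along the fingers, y is the line along which they close (so a half turn about z gives the same grasp; the last joint's range is limited). The gripper opens to 87 mm and grips with 3 to 60 N. Pads are 19 mm wide; open, the fingers measure 117 mm over their backs; the gripper's body (75 mm by 190 mm) begins 51 mm behind the grasp point.
Start: joints at [53.887, 30.224, 82.088, -0, 67.689, -10.227], TCP at [0.273, 0.562, 0.203] pointing down, gripper open.
Joint ranges: [-176.69, 176.69], [-43.24, 126.21], [12.49, 139.97], [-82, 262], [0, 151.66], [-163.58, 163.58]. Speed limits (degrees/s): [159.86, 159.86, 180, 180, 180, 180].

## Interface

Orientations are given as a 3x3 rotation matrix whose columns are the frame's x, y, z axes.
In Python, from rig import bot, vision, workorder gives the robot as it stands.
- The arm moves only by the shell command python3 -m handwheel 'ROWS'. ROWS is JSON, a list of rows, each an object with "delta_rot": the turn, a rotation vector about the tool's x, y, z in rad, a list of three; "xyz": the shift along the tool's x, y, z in mm, a list of three; "hand": the closure, from -1 (fully open) to 1 (shut). A call has exactly 5 rows; each row is the pose to reach, as a shift and turn from the pose commanded when the call began, along the tool's axes at that moment; what a row does not reach only later rows make up. A row lasts 1/8 s, in which the tool goes at most 62.5 mm and 10.7 degrees, less where a joint would pass 70% of its speed; a pose out of reach is approached as far as the arm can. A call with a gripper value outside its range is refused whole. The fingers move at their own pace and stop on an object; the grip force is fixed at half the most. Time passes only in rows, so rows that repeat a pose let the fingers close, or fill a call up. It gives the time, the measured TCP pose, the force, the opening and the grip force at its end, in the units of the state.
- bot.read_state(): the state, without advancing time (a new reading comes with each control period).
- vision.capture(name): name is "side" or "top" or "wrist"; returns the picture (480x640x3 uint8, red, green, blue); there is no depth.
- vision.camera_model(name): a dict with "camera_matrix" (3x3 intrinsics, pixels), "camera_from_world" (4x4, takes a point from world to camera coordinates). Camera axes: x right, y up, looking along -z (the intrinsics and any distortion apply to the point x, -y, -z); pixel columns grow to the right and rows downward; lengths in m; the calibration is good to about 2 mm. A picture is of the moment at which its call begins: read the wrist's pose just before it. camera_model takes no time and is no camera call; for the wrist camera it gives the pose at the moment of the call.
- workorder.hand_in(): hands the job in; it is judged then, once.
The state is a dict: "time_s": time; "joint_positions": joint angles; "qvel": joint speeds; "tau": joint torques, N m; "position": TCP position; "tcp_rot": TCP orientation; "force": force on the tool from outside, world axes, zero at the start; "moment": the same for the moment, N m; "opening": opening from 0.0 (shut) to 1.0 (fully open); "grasp_force": force on a finger pad.
Only numpy, scipy, OpenCV 4.12 (cv2) and the standard library are available. Lean on these libraries where they do the work, as an engineer would, in place of code of your own. Each camera call takes 0.05 s, during which the arm holds its last target. There are 200 camera calls.

## Task

Take the round, dome-topped stake out of the wooden rack and set the tip of its shank down on the bare top face of the steel plate, a few centimetres to the side of the hole. Slide the tip across the face, without lifting it, until it drops into the hole, and leave the stake standing there upright and fully home on its collar. Leave the square-headed stake in the rack.

Things in the scene. Friction and masses are not known exactly. Their poses are not given: they have to be found in the camera images.
- dome_stake: plain steel stake, 0.25 kg, 77 mm tall, upright in a wooden rack. Origin: tip of its shank, z up its axis. From the tip: rounded-nose shank 14 mm wide to 22 mm; collar 44 mm wide to 28 mm; round head 30 mm wide, straight to 62 mm (grip at 40 to 60), domed above. Its collar rests on the rack (60 x 160 x 34 mm, two 18 mm holes 80 mm apart): tip 12 mm above the bench; lift 25 mm or more to clear
- flat_stake: bystander: a steel stake with the same shank and collar but a square flat-topped head 36 x 36 mm (52 to 74 mm above the tip) on a 20 mm round neck; it stands in the rack's other hole, 80 mm from the domed one. Which stake is in which hole varies. Origin at the tip of its shank, z up
- stake_plate: plain steel plate, 110 (x) x 150 (y) x 32 mm high, fixed to the bench, left or right of the rack. Origin at the centre of its underside, z up; top face at z = 32 mm. Flush screw heads in the corners. Its only hole lies off-centre at x = 0, y = +35 mm, so the wide bare part of the face is on its -y side
- socket (a point): centre of the mouth of the plate's blind hole, level with the top face; axes as the plate's. Hole 24 mm wide, 26 mm deep; a funnel edge widens it to 34 mm at the face over the top 5 mm. A stake fully home rests with its collar on the face, tip 22 mm below this point
There are look-alikes about, which are no part of the job. What is shaped like the dome_stake but blue, purple or yellow is not meant.

How it is judged:
By the outcome, as a careful person would: the job done as asked, in the order asked, and still so for the second after the job is handed in, with the robot touching nothing.
It also fails if it takes over 42 s, if anything falls off the work surface, if the arm or the gripper's body presses on something with over 40 N, if the wrist force passes 120 N, or if a joint passes its speed limit or range.

## Working session

There is one attempt and no reset: what is moved stays moved. The work goes in short steps, Python scripts to look and compute and a shell command to move; the robot and the scene stay as the last step left them, time stands still between calls to the robot, and variables do not carry over. Pictures are saved under pics/ and viewed, at most 10 in all, crops included, and the job is handed in when it is done.

```bash
ls; mkdir -p pics
python3 - <<'E'
from rig import bot, vision
import cv2,numpy as np
s=bot.read_state();print(s['time_s'],s['position'],np.round(s['tcp_rot'],3),s['opening'])
for n in("top","side"):
    im=vision.capture(n);cv2.imwrite(f"pics/{n}0.png",im[:,:,::-1])
    c=vision.camera_model(n);print(n,c.keys(),np.round(c['camera_matrix'],1),np.round(c['camera_from_world'],3))
E
```

```text
pics
0.0 [0.27237268 0.56166088 0.20218109] [[-0.9    0.437 -0.001]
 [ 0.437  0.9   -0.002]
 [ 0.    -0.002 -1.   ]] 1.0024738675072218
top dict_keys(['camera_matrix', 'camera_from_world']) [[516.1   0.  314.3]
 [  0.  516.1 243.1]
 [  0.    0.    1. ]] [[-0.024 -1.     0.014  0.017]
 [ 0.995 -0.022  0.102 -0.506]
 [-0.102  0.016  0.995 -0.842]
 [ 0.     0.     0.     1.   ]]
side dict_keys(['camera_matrix', 'camera_from_world']) [[561.9   0.  321.6]
 [  0.  561.9 238. ]
 [  0.    0.    1. ]] [[-0.999  0.035  0.002  0.49 ]
 [-0.018 -0.566  0.824 -0.021]
 [ 0.03   0.824  0.566 -1.014]
 [ 0.     0.     0.     1.   ]]
```

View pics/top0.png

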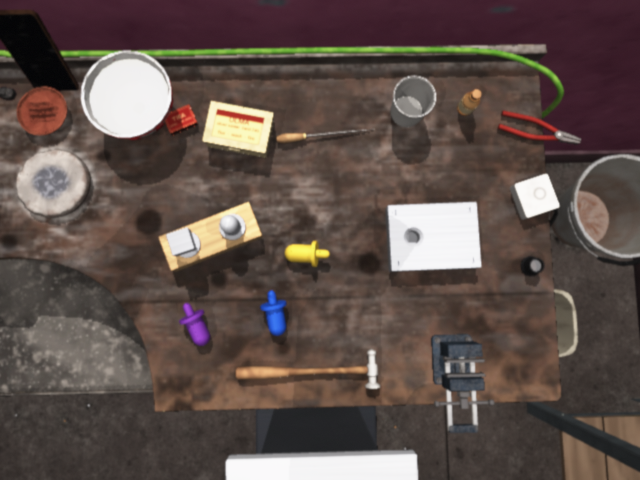

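View pics/side0.png

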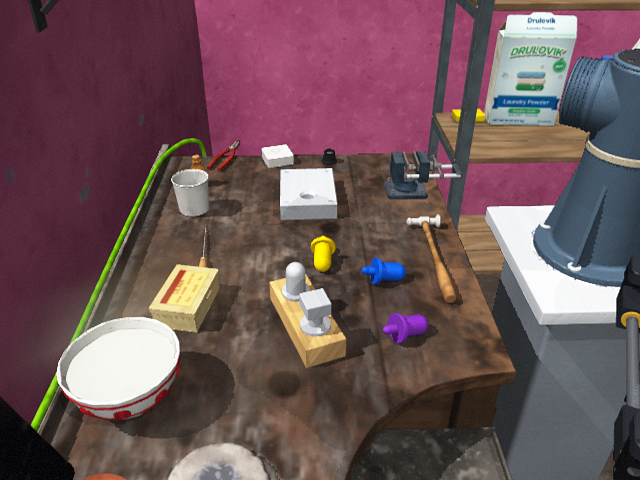

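The top view shows the rack at (210,236), with a grey domed stake at (232,227) and a grey square-headed stake at (183,243). The plate is at (434,237) with its hole at (413,236).

Candidates for the dome_stake:
- **Grey domed stake in the rack (232,227):** fits, because it is plain steel, round-topped and standing in the rack.
- **Yellow (305,253), blue (275,315) and purple (196,325):** lying on the bench and coloured, so not meant.
- **Square-headed stake (183,243):** the bystander.

Next I'll enlarge a crop to confirm and measure.

```bash
cat > h.py <<'E'
import cv2,numpy as np
from rig import bot,vision
def ray(cm,u,v,z):
    K=np.array(cm['camera_matrix']);T=np.array(cm['camera_from_world'])
    d=np.linalg.inv(K)@[u,v,1];d=T[:3,:3].T@(d*[1,-1,-1]);o=-T[:3,:3].T@T[:3,3]
    return o+d*(z-o[2])/d[2]
def proj(cm,p):
    K=np.array(cm['camera_matrix']);T=np.array(cm['camera_from_world'])
    c=(T[:3,:3]@np.asarray(p)+T[:3,3])*[1,-1,-1];q=K@c;return q[:2]/q[2]
def tool(p,s=None):
    "world target -> mm along current tool axes"
    s=s or bot.read_state()
    return np.array(s['tcp_rot']).T@(np.asarray(p)-s['position'])*1000
E
python3 - <<'E'
from h import *
t=cv2.imread('pics/top0.png');s=cv2.imread('pics/side0.png')
ct=vision.camera_model('top')
a=cv2.resize(t[195:275,150:270],None,fx=6.6,fy=6.6,interpolation=cv2.INTER_CUBIC)[:,:792]
b=cv2.resize(t[195:275,380:490],None,fx=3.6,fy=3.6)[:, :396]; c=cv2.resize(s[255:370,262:352],None,fx=3,fy=3)
a=cv2.resize(a,(396,264));bb=np.zeros((640,800,3),np.uint8)
A=cv2.resize(t[195:275,150:270],(450,300),interpolation=cv2.INTER_CUBIC)
B=cv2.resize(t[195:275,380:490],(412,300),interpolation=cv2.INTER_CUBIC)
C=cv2.resize(s[255:370,262:352],(345,441)[::1])
out=np.zeros((600,800,3),np.uint8);out[:300,:450]=A;out[300:,:412]=B;out[:441,455:800]=C
cv2.imwrite('pics/crop.png',out)
hsv=cv2.cvtColor(t,cv2.COLOR_BGR2HSV)
m=((hsv[...,2]>150)&(hsv[...,1]<40)).astype(np.uint8);m[:, :375]=0;m[:,500:]=0;m[:190]=0;m[300:]=0
cs,_=cv2.findContours(m,cv2.RETR_EXTERNAL,cv2.CHAIN_APPROX_NONE);k=max(cs,key=cv2.contourArea)
r=cv2.minAreaRect(k);print(r)
P=[ray(ct,*q,.032) for q in cv2.boxPoints(r)];print(np.round(P,4),[np.linalg.norm(P[i]-P[i-1]) for i in range(4)],np.mean(P,0))
g=hsv[...,2].copy();d=np.zeros_like(m);d[222:250,400:428]=(g[222:250,400:428]<150)
cs,_=cv2.findContours(d,cv2.RETR_EXTERNAL,cv2.CHAIN_APPROX_NONE);k=max(cs,key=cv2.contourArea);print(cv2.minEnclosingCircle(k),cv2.boundingRect(k))
(u,v),_=cv2.minEnclosingCircle(k);print('hole',ray(ct,u,v,.032))
# rack: wood mask
w=((hsv[...,0]>10)&(hsv[...,0]<28)&(hsv[...,1]>70)&(hsv[...,2]>130)).astype(np.uint8);w[:, :150]=0;w[:,270:]=0;w[:198]=0;w[280:]=0
cs,_=cv2.findContours(w,cv2.RETR_EXTERNAL,cv2.CHAIN_APPROX_NONE);k=cv2.convexHull(np.vstack(cs));r=cv2.minAreaRect(k);print(r)
P=np.array([ray(ct,*q,.034) for q in cv2.boxPoints(r)]);print(np.round(P,4),[np.linalg.norm(P[i]-P[i-1]) for i in range(4)],P.mean(0))
for q in [(232,227)]:print('dome at z .08',ray(ct,*q,.08), ray(ct,*q,.034))
E
```

```text
((434.3160400390625, 235.7688751220703), (66.37207794189453, 91.00098419189453), 87.51044464111328)
[[ 0.5677 -0.1193  0.032 ]
 [ 0.5712 -0.2735  0.032 ]
 [ 0.459  -0.272   0.032 ]
 [ 0.4559 -0.1198  0.032 ]] [np.float64(0.11174784501424853), np.float64(0.15429675522117048), np.float64(0.1121683756275789), np.float64(0.1522716710575724)] [ 0.51345187 -0.19615977  0.032     ]
((412.5, 235.5), 7.106435298919678) (407, 229, 13, 13)
hole [ 0.51434119 -0.15937766  0.032     ]
((209.47933959960938, 235.44708251953125), (37.21765899658203, 98.76995086669922), 68.68209075927734)
[[0.5225 0.2668 0.034 ]
 [0.5798 0.1137 0.034 ]
 [0.5208 0.0918 0.034 ]
 [0.4645 0.2442 0.034 ]] [np.float64(0.062333409569519854), np.float64(0.1634439716507605), np.float64(0.06292936751316466), np.float64(0.16238872080685993)] [0.52187827 0.17912121 0.034     ]
dome at z .08 [0.52868304 0.13540389 0.08      ] [0.53499806 0.14199378 0.034     ]
```

View pics/crop.png

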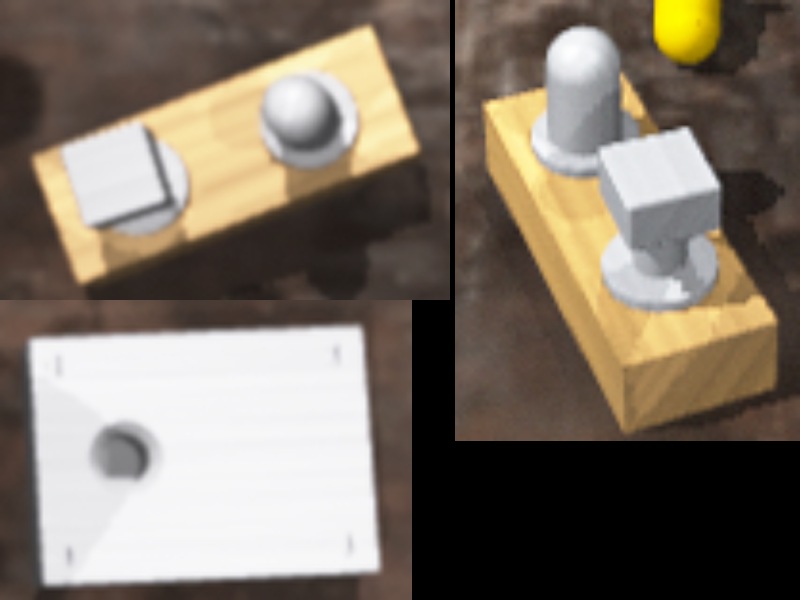

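The crop confirms it: the grey domed stake sits at the rack's right (−y) end and the square-headed one at its left. Two measurements put the dome at (0.535,0.141). The plate and its hole agree on (0.513,−0.161), and the sizes match those given. Next is the move above the stake.

Run:
```python
from h import *
from scipy.spatial.transform import Rotation as R
s=bot.read_state();ct=vision.camera_model('top')
print('collar',ray(ct,232.4,226.7,.04),'hole',ray(ct,413.9,236.6,.032))
print(tool([.535,.1413,.14],s))
y=np.array([.937,.350,0]);y/=np.linalg.norm(y);z=np.array([0,0,-1.]);x=np.cross(y,z)
print(R.from_matrix(np.array(s['tcp_rot']).T@np.c_[x,y,z]).as_rotvec())
```

```text
collar [0.5346607  0.14047015 0.04      ] hole [ 0.51243523 -0.16164949  0.032     ]
[-419.79937473 -263.54330862   62.65601781]
[-1.89128624e-03  3.98695117e-04  7.61576846e-01]
```

```bash
python3 -m handwheel '[{"delta_rot":[0,0,0.15],"xyz":[-50,-31,0],"hand":-1},{"delta_rot":[0,0,0.3],"xyz":[-100,-62,0],"hand":-1},{"delta_rot":[0,0,0.45],"xyz":[-150,-94,0],"hand":-1},{"delta_rot":[0,0,0.6],"xyz":[-200,-125,0],"hand":-1},{"delta_rot":[0,0,0.76],"xyz":[-250,-157,0],"hand":-1}]'
python3 - <<'E'
from h import *
print(tool([.535,.141,.14]),bot.read_state()['tcp_rot'])
E
```

```text
time_s: 0.72
position: [0.4298, 0.3102, 0.2029]
tcp_rot: [[-0.347, 0.938, -0.0], [0.938, 0.347, -0.0], [-0.0, -0.0, -1.0]]
force: [1.0, 0.4, -0.1]
opening: 0.997
grasp_force: 0.0
[-195.17477871   40.00154503   62.89723333] [[-3.46703267e-01  9.37974836e-01 -2.26626923e-04]
 [ 9.37974863e-01  3.46703248e-01 -1.16502471e-04]
 [-3.07040957e-05 -2.52962145e-04 -9.99999968e-01]]
```

```bash
python3 -m handwheel '[{"delta_rot":[0,0,0],"xyz":[-50,10,0],"hand":-1},{"delta_rot":[0,0,0],"xyz":[-100,20,15],"hand":-1},{"delta_rot":[0,0,0],"xyz":[-150,30,30],"hand":-1},{"delta_rot":[0,0,0],"xyz":[-195,40,45],"hand":-1},{"delta_rot":[0,0,0],"xyz":[-195,40,45],"hand":-1}]'
python3 - <<'E'
from h import *
print(tool([.535,.141,.14]))
cw=vision.camera_model('wrist');im=vision.capture('wrist');cv2.imwrite('pics/w1.png',im[:,:,::-1])
print(proj(cw,[.535,.141,.04]),proj(cw,[.535,.141,.089]))
E
```

```text
time_s: 1.35
position: [0.5363, 0.1405, 0.1567]
tcp_rot: [[-0.347, 0.938, -0.002], [0.938, 0.347, -0.001], [0.0, -0.002, -1.0]]
force: [-1.1, 0.1, 1.2]
opening: 1.0
grasp_force: 0.0
[ 0.88537132 -1.00623364 16.6723193 ]
[313.57846855 229.69466448] [313.00668349 249.48159112]
```

View pics/w1.png

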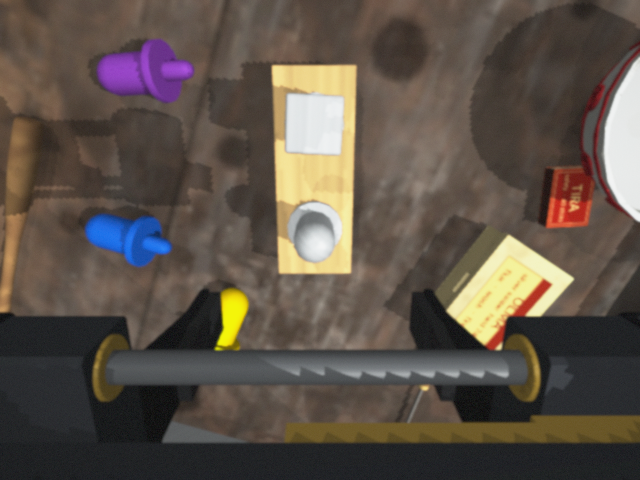

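The wrist view shows the collar at (315,228) and the dome at (316,245), within 2 px (about 1.5 mm) of where they were predicted. The rack is aligned with the tool and the fingers will clear both stakes, so I'm going down and gripping.

```bash
python3 -m handwheel '[{"delta_rot":[0,0,0],"xyz":[1,0,30],"hand":-1},{"delta_rot":[0,0,0],"xyz":[1,0,60],"hand":-1},{"delta_rot":[0,0,0],"xyz":[1,0,85],"hand":-1},{"delta_rot":[0,0,0],"xyz":[1,0,100],"hand":-1},{"delta_rot":[0,0,0],"xyz":[1,0,102],"hand":-1}]'
python3 -m handwheel '[{"delta_rot":[0,0,0],"xyz":[0,0,0],"hand":1},{"delta_rot":[0,0,0],"xyz":[0,0,0],"hand":1},{"delta_rot":[0,0,0],"xyz":[0,0,0],"hand":1},{"delta_rot":[0,0,0],"xyz":[0,0,0],"hand":1},{"delta_rot":[0,0,0],"xyz":[0,0,0],"hand":1}]'
```

```text
time_s: 2.02
position: [0.5338, 0.1451, 0.0556]
tcp_rot: [[-0.352, 0.936, -0.002], [0.936, 0.352, 0.0], [0.001, -0.002, -1.0]]
force: [-0.4, 0.2, 0.1]
opening: 0.998
grasp_force: 0.0
time_s: 2.65
position: [0.5349, 0.1443, 0.0563]
tcp_rot: [[-0.351, 0.936, 0.0], [0.936, 0.351, 0.0], [-0.0, 0.0, -1.0]]
force: [-0.6, 0.1, 0.8]
opening: 0.521
grasp_force: 0.0
```

```bash
python3 -m handwheel '[{"delta_rot":[0,0,0],"xyz":[-2,0,2],"hand":0.05},{"delta_rot":[0,0,0],"xyz":[-2,0,2],"hand":0.1},{"delta_rot":[0,0,0],"xyz":[-2,0,2],"hand":1},{"delta_rot":[0,0,0],"xyz":[-2,0,2],"hand":1},{"delta_rot":[0,0,0],"xyz":[-2,0,2],"hand":1}]'
python3 -m handwheel '[{"delta_rot":[0,0,0],"xyz":[0,0,0],"hand":1},{"delta_rot":[0,0,0],"xyz":[0,0,0],"hand":1},{"delta_rot":[0,0,0],"xyz":[0,0,0],"hand":1},{"delta_rot":[0,0,0],"xyz":[0,0,0],"hand":1},{"delta_rot":[0,0,0],"xyz":[0,0,0],"hand":1}]'
```

```text
time_s: 3.28
position: [0.5345, 0.1422, 0.0541]
tcp_rot: [[-0.352, 0.936, -0.002], [0.936, 0.352, -0.0], [0.0, -0.002, -1.0]]
force: [-2.5, -0.8, 2.0]
opening: 0.313
grasp_force: 30.0
time_s: 3.9
position: [0.5363, 0.1427, 0.054]
tcp_rot: [[-0.351, 0.936, 0.001], [0.936, 0.351, 0.0], [-0.0, 0.001, -1.0]]
force: [-0.6, -1.0, -0.9]
opening: 0.316
grasp_force: 30.0
```

Gripped at 30 N, about 53 mm above the tip. Now I'll lift and check it.

```bash
python3 -m handwheel '[{"delta_rot":[0,0,0],"xyz":[0,0,-10],"hand":1},{"delta_rot":[0,0,0],"xyz":[0,0,-25],"hand":1},{"delta_rot":[0,0,0],"xyz":[0,0,-45],"hand":1},{"delta_rot":[0,0,0],"xyz":[0,0,-65],"hand":1},{"delta_rot":[0,0,0],"xyz":[0,0,-70],"hand":1}]'
python3 - <<'E'
from h import *
im=vision.capture('side')[150:390,200:520]
cv2.imwrite('pics/s2.png',cv2.resize(im,(800,600))[:,:,::-1])
cs=vision.camera_model('side');s=bot.read_state();p=np.array(s['position']);print(p)
print((proj(cs,p-[0,0,.042])-[200,150])*2.5, tool([.513,-.206,.124],s))
E
```

```text
time_s: 4.53
position: [0.5371, 0.1426, 0.1265]
tcp_rot: [[-0.351, 0.936, 0.005], [0.936, 0.351, 0.0], [-0.001, 0.005, -1.0]]
force: [-0.8, -0.2, -2.3]
opening: 0.317
grasp_force: 30.0
[0.53672723 0.14259644 0.12616751]
[234.10222859 290.46783838] [-318.02216427 -144.72451488    1.96834239]
```

View pics/s2.png

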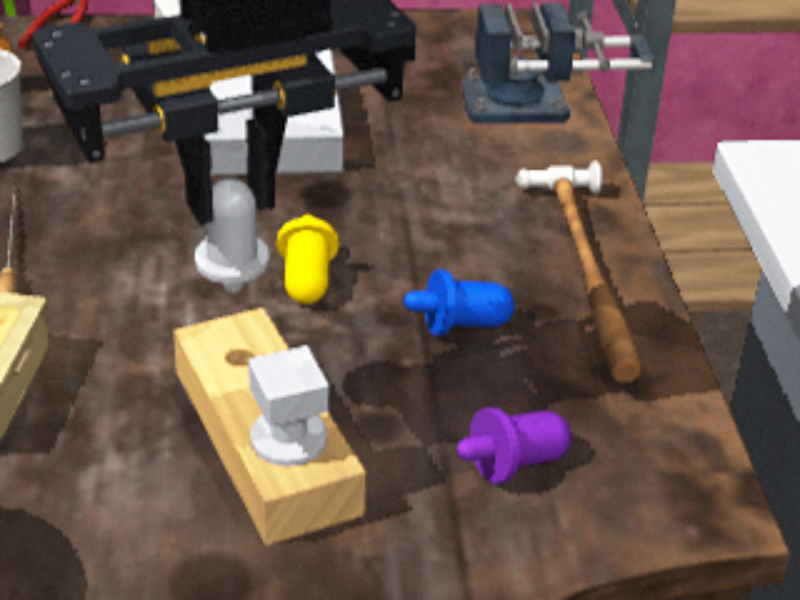

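The domed stake hangs upright in the jaws with its tip at (234,290) in the crop, exactly where predicted, and the square-headed stake is still in the rack. Next I'll carry it over the plate's bare side.

```bash
python3 -m handwheel '[{"delta_rot":[0,0,0],"xyz":[-35,-16,0],"hand":1},{"delta_rot":[0,0,0],"xyz":[-80,-36,0],"hand":1},{"delta_rot":[0,0,0],"xyz":[-130,-59,0],"hand":1},{"delta_rot":[0,0,0],"xyz":[-180,-82,0],"hand":1},{"delta_rot":[0,0,0],"xyz":[-230,-105,0],"hand":1}]'
python3 -m handwheel '[{"delta_rot":[0,0,0],"xyz":[-40,-18,0],"hand":1},{"delta_rot":[0,0,0],"xyz":[-70,-32,0],"hand":1},{"delta_rot":[0,0,0],"xyz":[-88,-40,0],"hand":1},{"delta_rot":[0,0,0],"xyz":[-88,-40,0],"hand":1},{"delta_rot":[0,0,0],"xyz":[-88,-40,0],"hand":1}]'
python3 - <<'E'
from h import *
s=bot.read_state();print(s['joint_positions'],s['position'],tool([.513,-.206,.084],s))
im=vision.capture('side');cs=vision.camera_model('side');cv2.imwrite('pics/s3raw.png',im[:,:,::-1])
cv2.imwrite('pics/s3.png',cv2.resize(im[60:240,220:460],(800,600),interpolation=cv2.INTER_CUBIC)[:,:,::-1])
p=np.array(s['position'])-[0,0,.042];print((proj(cs,p)-[220,60])*3.333,(proj(cs,[.513,-.161,.032])-[220,60])*3.333)
E
```

```text
time_s: 5.2
position: [0.5175, -0.1113, 0.1237]
tcp_rot: [[-0.351, 0.936, -0.0], [0.936, 0.351, 0.0], [0.0, -0.0, -1.0]]
force: [1.1, -0.1, -3.1]
opening: 0.316
grasp_force: 30.0
time_s: 5.82
position: [0.511, -0.2047, 0.1239]
tcp_rot: [[-0.352, 0.936, -0.001], [0.936, 0.352, 0.001], [0.002, -0.001, -1.0]]
force: [0.4, 0.1, -2.7]
opening: 0.318
grasp_force: 30.0
[-3.34785092e+01  3.07697010e+01  9.71420527e+01  4.01215865e-02
  5.21884742e+01 -5.41127590e+01] [ 0.51104914 -0.20468626  0.12386708] [-1.98577345  1.38661119 39.86289287]
[292.14832946 337.33501   ] [290.93877873 446.30186417]
```

View pics/s3.png

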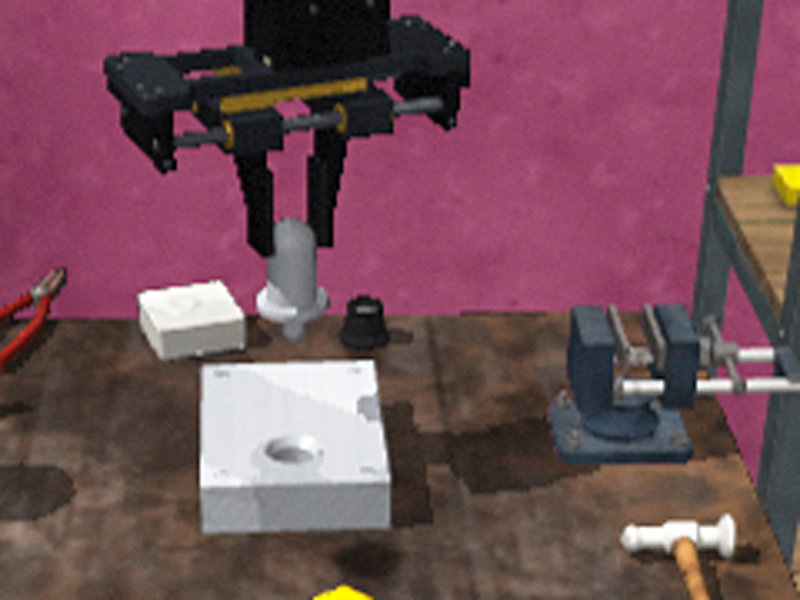

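The hole is at (294,450) in the crop and the held tip at (293,335), so the hole lies straight along +y from the tip, within about 1 mm in x. Now I'll lower it to just above the face.

```bash
python3 -m handwheel '[{"delta_rot":[0,0,0],"xyz":[0,0,15],"hand":1},{"delta_rot":[0,0,0],"xyz":[0,0,30],"hand":1},{"delta_rot":[0,0,0],"xyz":[0,0,40],"hand":1},{"delta_rot":[0,0,0],"xyz":[0,0,45],"hand":1},{"delta_rot":[0,0,0],"xyz":[0,0,46],"hand":1}]'
python3 -m handwheel '[{"delta_rot":[0,0,0],"xyz":[0,0,0.4],"hand":1},{"delta_rot":[0,0,0],"xyz":[0,0,0.8],"hand":1},{"delta_rot":[0,0,0],"xyz":[0,0,1.2],"hand":1},{"delta_rot":[0,0,0],"xyz":[0,0,1.6],"hand":1},{"delta_rot":[0,0,0],"xyz":[0,0,2],"hand":1}]'
```

```text
time_s: 6.5
position: [0.5113, -0.2062, 0.0776]
tcp_rot: [[-0.351, 0.936, -0.001], [0.936, 0.351, 0.0], [0.001, -0.0, -1.0]]
force: [-0.2, 0.2, -2.9]
opening: 0.316
grasp_force: 30.0
time_s: 7.12
position: [0.5115, -0.2062, 0.0762]
tcp_rot: [[-0.351, 0.936, 0.0], [0.936, 0.351, -0.0], [-0.0, 0.0, -1.0]]
force: [0.6, 1.4, -1.4]
opening: 0.316
grasp_force: 30.0
```

```bash
python3 -m handwheel '[{"delta_rot":[0,0,0],"xyz":[0,0,0.2],"hand":1},{"delta_rot":[0,0,0],"xyz":[0,0,0.4],"hand":1},{"delta_rot":[0,0,0],"xyz":[0,0,0.6],"hand":1},{"delta_rot":[0,0,0],"xyz":[0,0,0.8],"hand":1},{"delta_rot":[0,0,0],"xyz":[0,0,1],"hand":1}]'
```

```text
time_s: 7.75
position: [0.5115, -0.2062, 0.0752]
tcp_rot: [[-0.351, 0.936, 0.0], [0.936, 0.351, -0.0], [-0.0, 0.0, -1.0]]
force: [0.3, 0.7, -2.8]
opening: 0.31
grasp_force: 30.0
```

```bash
python3 -m handwheel '[{"delta_rot":[0,0,0],"xyz":[0,0,0.2],"hand":1},{"delta_rot":[0,0,0],"xyz":[0,0,0.4],"hand":1},{"delta_rot":[0,0,0],"xyz":[0,0,0.6],"hand":1},{"delta_rot":[0,0,0],"xyz":[0,0,0.8],"hand":1},{"delta_rot":[0,0,0],"xyz":[0,0,1],"hand":1}]'
```

```text
time_s: 8.38
position: [0.5115, -0.2062, 0.0741]
tcp_rot: [[-0.351, 0.936, -0.0], [0.936, 0.351, -0.0], [0.0, -0.0, -1.0]]
force: [-1.2, 0.3, -2.7]
opening: 0.317
grasp_force: 30.0
```

```bash
python3 -m handwheel '[{"delta_rot":[0,0,0],"xyz":[0,0,0.2],"hand":1},{"delta_rot":[0,0,0],"xyz":[0,0,0.4],"hand":1},{"delta_rot":[0,0,0],"xyz":[0,0,0.6],"hand":1},{"delta_rot":[0,0,0],"xyz":[0,0,0.8],"hand":1},{"delta_rot":[0,0,0],"xyz":[0,0,1],"hand":1}]'
```

```text
time_s: 9.0
position: [0.5116, -0.2064, 0.0734]
tcp_rot: [[-0.351, 0.936, 0.0], [0.936, 0.351, -0.0], [-0.001, 0.0, -1.0]]
force: [-0.7, 0.2, 0.6]
opening: 0.32
grasp_force: 30.0
```

```bash
python3 -m handwheel '[{"delta_rot":[0,0,0],"xyz":[0,0,0.2],"hand":1},{"delta_rot":[0,0,0],"xyz":[0,0,0.4],"hand":1},{"delta_rot":[0,0,0],"xyz":[0,0,0.5],"hand":1},{"delta_rot":[0,0,0],"xyz":[0,0,0.5],"hand":1},{"delta_rot":[0,0,0],"xyz":[0,0,0.5],"hand":1}]'
```

```text
time_s: 9.62
position: [0.5118, -0.2066, 0.0732]
tcp_rot: [[-0.351, 0.936, 0.001], [0.936, 0.351, -0.001], [-0.001, 0.001, -1.0]]
force: [-0.5, 1.0, 4.8]
opening: 0.314
grasp_force: 30.0
```

Contact is made, pressing about 7 N, with the tip 45 mm from the hole. I'll slide along +y while keeping the press.

```bash
python3 -m handwheel '[{"delta_rot":[0,0,0],"xyz":[2.8,1.05,0.3],"hand":1},{"delta_rot":[0,0,0],"xyz":[6.6,2.5,0.4],"hand":1},{"delta_rot":[0,0,0],"xyz":[10.3,3.9,0.4],"hand":1},{"delta_rot":[0,0,0],"xyz":[14,5.3,0.4],"hand":1},{"delta_rot":[0,0,0],"xyz":[17.8,6.7,0.4],"hand":1}]'
```

```text
time_s: 10.25
position: [0.5119, -0.1874, 0.0721]
tcp_rot: [[-0.351, 0.936, 0.001], [0.936, 0.351, -0.001], [-0.001, 0.001, -1.0]]
force: [-0.7, -1.6, 0.1]
opening: 0.318
grasp_force: 30.0
```

Still in contact, but light. I'll add some press and slide on.

```bash
python3 -m handwheel '[{"delta_rot":[0,0,0],"xyz":[1,0.35,0.5],"hand":1},{"delta_rot":[0,0,0],"xyz":[3.7,1.4,0.8],"hand":1},{"delta_rot":[0,0,0],"xyz":[6.6,2.5,0.9],"hand":1},{"delta_rot":[0,0,0],"xyz":[9.4,3.5,1.0],"hand":1},{"delta_rot":[0,0,0],"xyz":[12.2,4.6,1.1],"hand":1}]'
```

```text
time_s: 10.88
position: [0.5119, -0.174, 0.0711]
tcp_rot: [[-0.351, 0.936, 0.001], [0.936, 0.351, -0.0], [-0.0, 0.001, -1.0]]
force: [-0.7, -1.1, 0.4]
opening: 0.318
grasp_force: 30.0
```

```bash
python3 -m handwheel '[{"delta_rot":[0,0,0],"xyz":[2.2,0.8,0.8],"hand":1},{"delta_rot":[0,0,0],"xyz":[4.5,1.7,1.5],"hand":1},{"delta_rot":[0,0,0],"xyz":[6.7,2.5,2.5],"hand":1},{"delta_rot":[0,0,0],"xyz":[9,3.4,3.5],"hand":1},{"delta_rot":[0,0,0],"xyz":[11.7,4.4,4.5],"hand":1}]'
```

```text
time_s: 11.5
position: [0.5109, -0.1612, 0.0665]
tcp_rot: [[-0.351, 0.936, -0.001], [0.936, 0.351, 0.001], [0.001, -0.001, -1.0]]
force: [-3.8, -1.1, 2.7]
opening: 0.319
grasp_force: 30.1
```

The tip is in the funnel, with a light −x push from its wall. I'll shift 2 mm in −x and go down.

```bash
python3 -m handwheel '[{"delta_rot":[0,0,0],"xyz":[0.3,-0.9,0],"hand":1},{"delta_rot":[0,0,0],"xyz":[0.7,-1.9,0.5],"hand":1},{"delta_rot":[0,0,0],"xyz":[0.7,-1.9,1.5],"hand":1},{"delta_rot":[0,0,0],"xyz":[0.7,-1.9,2.5],"hand":1},{"delta_rot":[0,0,0],"xyz":[0.7,-1.9,3.5],"hand":1}]'
```

```text
time_s: 12.12
position: [0.5096, -0.1596, 0.0646]
tcp_rot: [[-0.35, 0.937, 0.0], [0.937, 0.35, 0.003], [0.003, 0.002, -1.0]]
force: [-3.3, 8.7, 18.5]
opening: 0.319
grasp_force: 30.1
```

Run:
```python
from h import *
im=vision.capture('side');t=vision.capture('top')
o=np.zeros((600,800,3),np.uint8);o[:,:400]=cv2.resize(im[100:220,270:350],(400,600),interpolation=cv2.INTER_CUBIC)
o[:400,400:]=cv2.resize(t[190:290,380:480],(400,400),interpolation=cv2.INTER_CUBIC)
cv2.imwrite('pics/s4.png',o[:,:,::-1])
```

```text
(no output)
```

View pics/s4.png

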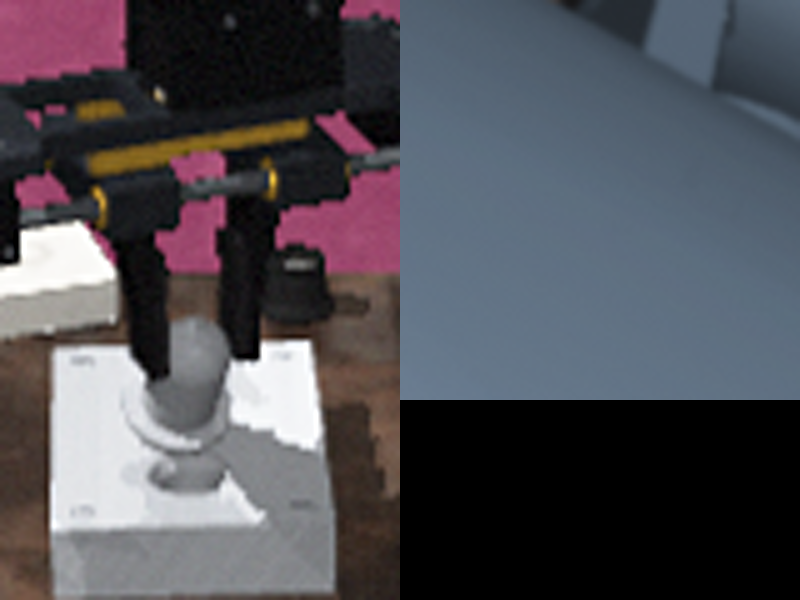

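The side view shows the stake tilted in the jaws. Its collar, at crop (177,413), trails behind the head at (199,350), and the tip is dragging at the −y side of the hole at (187,475). I'll work out the tilt and where the tip is.

Run:
```python
from h import *
cs=vision.camera_model('side');s=bot.read_state();R=np.array(s['tcp_rot']);p=np.array(s['position'])
print(p,s['force'])
g=p-.011*R[:,2]
h=(proj(cs,[.513,-.161,.032])-[270,100])*5;print('hole',h,'seen 187,475')
for L in(.045,.049,.053):
  for d in(0,10,20,30,35):
    c,n=np.cos(np.radians(d)),np.sin(np.radians(d))
    u=R[:,2]*c-R[:,0]*n   # grasp -> tip
    tip=g+L*u
    f=lambda q:np.round((proj(cs,q)-[270,100])*5)
    print(L,d,'tip',np.round(tip,4),'collar',f(tip-.025*u),'dome',f(tip-.062*u))
```

```text
[ 0.50952242 -0.15950294  0.06463633] [-1.95060335  6.45556235 15.35108207]
hole [186.45181327 469.51974823] seen 187,475
0.045 0 tip [ 0.5095 -0.1594  0.0306] collar [195. 419.] dome [194. 334.]
0.045 10 tip [ 0.5123 -0.1667  0.0313] collar [191. 414.] dome [196. 338.]
0.045 20 tip [ 0.5149 -0.1738  0.0333] collar [188. 408.] dome [199. 343.]
0.045 30 tip [ 0.5174 -0.1805  0.0366] collar [185. 401.] dome [202. 349.]
0.045 35 tip [ 0.5186 -0.1836  0.0387] collar [184. 398.] dome [203. 352.]
0.049 0 tip [ 0.5095 -0.1594  0.0266] collar [195. 428.] dome [194. 343.]
0.049 10 tip [ 0.5125 -0.1674  0.0274] collar [191. 422.] dome [196. 346.]
0.049 20 tip [ 0.5154 -0.1751  0.0295] collar [187. 415.] dome [198. 350.]
0.049 30 tip [ 0.5181 -0.1824  0.0331] collar [184. 407.] dome [200. 355.]
0.049 35 tip [ 0.5194 -0.1857  0.0354] collar [182. 402.] dome [201. 357.]
0.053 0 tip [ 0.5095 -0.1594  0.0226] collar [195. 437.] dome [194. 353.]
0.053 10 tip [ 0.5128 -0.168   0.0234] collar [190. 430.] dome [195. 355.]
0.053 20 tip [ 0.5159 -0.1764  0.0258] collar [186. 422.] dome [197. 357.]
0.053 30 tip [ 0.5188 -0.1842  0.0297] collar [182. 412.] dome [198. 360.]
0.053 35 tip [ 0.5202 -0.1879  0.0321] collar [180. 407.] dome [199. 362.]
```

The tilt is about 32° about the pad axis. The tip is on the bare face near (0.519,−0.185), still touching and about 25 mm short of the hole. I'll rotate the tool about the tip to bring the stake upright, then yaw so the slide runs along the jaws' stiff closing direction.

```bash
python3 -m handwheel '[{"delta_rot":[0,0.112,0],"xyz":[-4,0,-3.3],"hand":1},{"delta_rot":[0,0.224,0],"xyz":[-8.2,0,-6],"hand":1},{"delta_rot":[0,0.336,0],"xyz":[-12.8,0,-8],"hand":1},{"delta_rot":[0,0.448,0],"xyz":[-17.5,0,-9.5],"hand":1},{"delta_rot":[0,0.56,0],"xyz":[-22.3,0,-10.4],"hand":1}]'
python3 - <<'E'
from h import *
from scipy.spatial.transform import Rotation as Ro
s=bot.read_state();R=np.array(s['tcp_rot']);p=np.array(s['position']);print(s['joint_positions'],p,s['force'])
im=vision.capture('side')
cv2.imwrite('pics/s5.png',cv2.resize(im[100:220,250:370],(600,600),interpolation=cv2.INTER_CUBIC)[:,:,::-1])
cs=vision.camera_model('side');g=p-.011*R[:,2];tip=g-[0,0,.053]
f=lambda q:np.round((proj(cs,q)-[250,100])*5)
print('tip',tip,f(tip),'collar',f(tip+[0,0,.025]),'dome',f(tip+[0,0,.062]))
t=R.T@(tip-p)*1000;ax=R.T@[0,0,1]
for k in range(1,11):
    a=k*np.radians(69.5)/10; Q=Ro.from_rotvec(ax*a)
    print(k,np.round(Q.as_rotvec(),3),np.round(t-Q.apply(t),1))
E
```

```text
time_s: 12.85
position: [0.518, -0.183, 0.0768]
tcp_rot: [[-0.298, 0.936, -0.186], [0.791, 0.351, 0.501], [0.535, 0.002, -0.845]]
force: [-2.2, -1.4, 11.5]
opening: 0.319
grasp_force: 30.2
[-40.34496664  46.21618684  81.46471969  15.31863604  81.5276749
 -67.18923519] [ 0.5179679  -0.18295178  0.07680595] [-2.17279281 -1.3858771  11.48120187]
tip [ 0.52001819 -0.18846463  0.03310136] [268. 433.] collar [267. 378.] dome [266. 295.]
1 [ 0.065  0.    -0.103] [-0.  -0.7 -0. ]
2 [ 0.13   0.    -0.205] [-0.1 -1.4 -0.1]
3 [ 0.195  0.001 -0.308] [-0.3 -2.1 -0.2]
4 [ 0.259  0.001 -0.41 ] [-0.6 -2.7 -0.4]
5 [ 0.324  0.001 -0.513] [-0.9 -3.4 -0.6]
6 [ 0.389  0.001 -0.615] [-1.2 -3.9 -0.8]
7 [ 0.454  0.002 -0.718] [-1.7 -4.4 -1.1]
8 [ 0.519  0.002 -0.82 ] [-2.1 -4.9 -1.4]
9 [ 0.584  0.002 -0.923] [-2.7 -5.2 -1.7]
10 [ 0.649  0.002 -1.025] [-3.2 -5.5 -2. ]
```

View pics/s5.png

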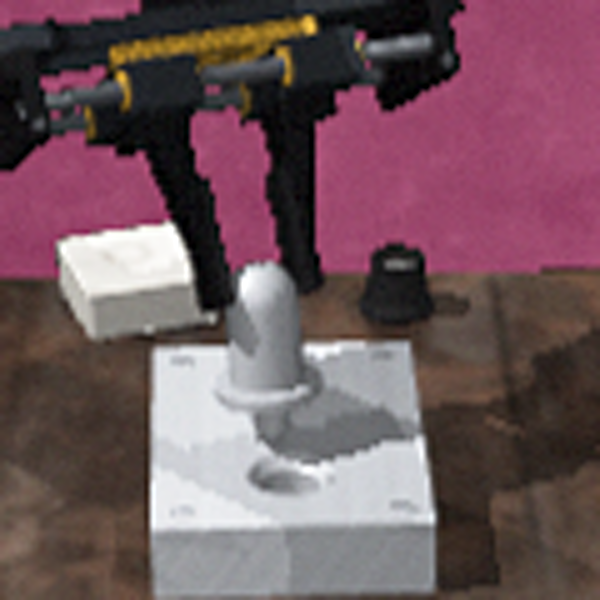

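The stake is now upright on the face, with its tip at (266,430) and the hole at (285,478). Next I'll yaw the tool about the stake's own axis, in two calls.

```bash
python3 -m handwheel '[{"delta_rot":[0.065,0,-0.103],"xyz":[0,-0.7,-0.4],"hand":1},{"delta_rot":[0.13,0,-0.205],"xyz":[-0.1,-1.4,-0.5],"hand":1},{"delta_rot":[0.195,0,-0.308],"xyz":[-0.3,-2.1,-0.6],"hand":1},{"delta_rot":[0.259,0.001,-0.41],"xyz":[-0.6,-2.7,-0.8],"hand":1},{"delta_rot":[0.324,0.001,-0.513],"xyz":[-0.9,-3.4,-1],"hand":1}]'
python3 -m handwheel '[{"delta_rot":[0.065,0,-0.103],"xyz":[0,-0.7,0],"hand":1},{"delta_rot":[0.13,0,-0.205],"xyz":[-0.1,-1.4,-0.1],"hand":1},{"delta_rot":[0.195,0,-0.308],"xyz":[-0.3,-2.1,-0.2],"hand":1},{"delta_rot":[0.259,0.001,-0.41],"xyz":[-0.6,-2.7,-0.4],"hand":1},{"delta_rot":[0.324,0.001,-0.513],"xyz":[-0.9,-3.4,-0.6],"hand":1}]'
python3 - <<'E'
from h import *
s=bot.read_state();R=np.array(s['tcp_rot']);p=np.array(s['position']);g=p-.011*R[:,2];tip=g-[0,0,.053]
print(s['joint_positions'],p,tip)
print('to hole mm/tool axes:',R.T@(np.array([.5125,-.161,tip[2]])-tip)*1000,'down',R.T@[0,0,-1])
im=vision.capture('side')
cv2.imwrite('pics/s6.png',cv2.resize(im[100:220,250:370],(600,600),interpolation=cv2.INTER_CUBIC)[:,:,::-1])
f=lambda q:np.round((proj(vision.camera_model('side'),q)-[250,100])*5)
print('tip',f(tip),'collar',f(tip+[0,0,.025]),'dome',f(tip+[0,0,.062]))
E
```

```text
time_s: 13.52
position: [0.5162, -0.1859, 0.076]
tcp_rot: [[-0.699, 0.566, -0.437], [0.48, 0.824, 0.3], [0.53, -0.001, -0.848]]
force: [2.0, -0.6, 10.7]
opening: 0.319
grasp_force: 30.1
time_s: 14.15
position: [0.5151, -0.1887, 0.0759]
tcp_rot: [[-0.847, -0.005, -0.532], [-0.003, 1.0, -0.005], [0.532, -0.003, -0.847]]
force: [0.9, 0.7, 10.3]
opening: 0.318
grasp_force: 30.0
[ -24.1570332    48.63254686   74.98890292  -12.8980978    86.20682327
 -110.12678347] [ 0.51511688 -0.1886857   0.07588876] [ 0.52097189 -0.18862661  0.03220087]
to hole mm/tool axes: [ 7.08596806 27.67261524  4.36093825] down [-0.53229245  0.00289205  0.8465556 ]
tip [266. 435.] collar [265. 380.] dome [263. 297.]
```

View pics/s6.png

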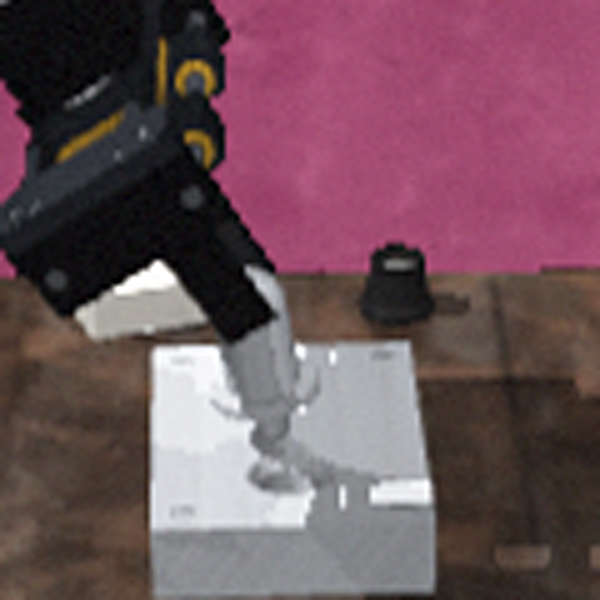

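Predicted and seen tip agree to within a few pixels: it sits on the face at (267,440), with the hole at (283,475). The tip is at (0.521,−0.189), so it needs about (−8,+28) mm. I'll slide half of that with a light press.

```bash
python3 -m handwheel '[{"delta_rot":[0,0,0],"xyz":[0.9,2.5,0.1],"hand":1},{"delta_rot":[0,0,0],"xyz":[1.7,5.5,0.6],"hand":1},{"delta_rot":[0,0,0],"xyz":[2.4,8.5,1.1],"hand":1},{"delta_rot":[0,0,0],"xyz":[3.2,11.5,1.6],"hand":1},{"delta_rot":[0,0,0],"xyz":[3.8,14,1.9],"hand":1}]'
python3 - <<'E'
from rig import bot
print(bot.read_state()['moment'])
E
```

```text
time_s: 14.82
position: [0.5118, -0.1789, 0.0761]
tcp_rot: [[-0.848, -0.004, -0.53], [0.002, 1.0, -0.012], [0.53, -0.011, -0.848]]
force: [1.3, -6.4, 8.4]
opening: 0.317
grasp_force: 30.6
[-1.48303876  0.19407573  0.69255992]
```

Contact is kept at about 11 N, with 6 N of friction. I'll carry on with slightly less press.

```bash
python3 -m handwheel '[{"delta_rot":[0,0,0],"xyz":[0.8,2.5,0],"hand":1},{"delta_rot":[0,0,0],"xyz":[1.3,5,0.3],"hand":1},{"delta_rot":[0,0,0],"xyz":[1.9,7.5,0.7],"hand":1},{"delta_rot":[0,0,0],"xyz":[2.5,10,1.1],"hand":1},{"delta_rot":[0,0,0],"xyz":[2.5,10,1.1],"hand":1}]'
```

```text
time_s: 15.45
position: [0.5066, -0.1635, 0.0736]
tcp_rot: [[-0.846, -0.001, -0.534], [-0.001, 1.0, -0.001], [0.534, -0.0, -0.846]]
force: [0.0, 0.4, -2.8]
opening: 0.313
grasp_force: 30.0
```

The support has gone, so the tip is over the hole at about (0.5124,−0.163). Going straight down.

```bash
python3 -m handwheel '[{"delta_rot":[0,0,0],"xyz":[-0.8,1,1.3],"hand":1},{"delta_rot":[0,0,0],"xyz":[-1.6,2,2.5],"hand":1},{"delta_rot":[0,0,0],"xyz":[-2.7,2,4.2],"hand":1},{"delta_rot":[0,0,0],"xyz":[-3.7,2,5.9],"hand":1},{"delta_rot":[0,0,0],"xyz":[-4.8,2,7.6],"hand":1}]'
```

```text
time_s: 16.08
position: [0.5066, -0.1624, 0.0656]
tcp_rot: [[-0.845, -0.002, -0.534], [-0.0, 1.0, -0.003], [0.534, -0.002, -0.845]]
force: [-0.4, -0.3, -2.7]
opening: 0.317
grasp_force: 30.0
```

The tip is about 10 mm deep with no contact, so I'll continue.

```bash
python3 -m handwheel '[{"delta_rot":[0,0,0],"xyz":[-1.1,0,1.7],"hand":1},{"delta_rot":[0,0,0],"xyz":[-2.1,0,3.4],"hand":1},{"delta_rot":[0,0,0],"xyz":[-3.2,0,5.1],"hand":1},{"delta_rot":[0,0,0],"xyz":[-4.3,0,6.8],"hand":1},{"delta_rot":[0,0,0],"xyz":[-5.1,0,8],"hand":1}]'
```

```text
time_s: 16.7
position: [0.5056, -0.1626, 0.0573]
tcp_rot: [[-0.843, -0.002, -0.537], [-0.0, 1.0, -0.003], [0.537, -0.002, -0.843]]
force: [-1.8, -0.1, 5.4]
opening: 0.32
grasp_force: 30.0
```

```bash
python3 -m handwheel '[{"delta_rot":[0,0,0],"xyz":[-0.3,0,0.4],"hand":1},{"delta_rot":[0,0,0],"xyz":[-0.6,0,0.9],"hand":1},{"delta_rot":[0,0,0],"xyz":[-0.8,0,1.3],"hand":1},{"delta_rot":[0,0,0],"xyz":[-1,0,1.6],"hand":1},{"delta_rot":[0,0,0],"xyz":[-1,0,1.6],"hand":1}]'
```

```text
time_s: 17.32
position: [0.5049, -0.1626, 0.057]
tcp_rot: [[-0.843, -0.002, -0.539], [-0.0, 1.0, -0.003], [0.539, -0.003, -0.843]]
force: [-4.3, 0.4, 9.6]
opening: 0.317
grasp_force: 30.0
```

Contact is at z = 0.057, about 3 mm above full depth, so the collar's edge is touching with a few degrees of residual tilt. It should settle flat when released, so I'm opening.

```bash
python3 -m handwheel '[{"delta_rot":[0,0,0],"xyz":[0.5,0,-0.8],"hand":0.2},{"delta_rot":[0,0,0],"xyz":[0.5,0,-0.8],"hand":0.1},{"delta_rot":[0,0,0],"xyz":[0.5,0,-0.8],"hand":0},{"delta_rot":[0,0,0],"xyz":[0.5,0,-0.8],"hand":-0.3},{"delta_rot":[0,0,0],"xyz":[0.5,0,-0.8],"hand":-0.5}]'
python3 -m handwheel '[{"delta_rot":[0,0,0],"xyz":[0,0,0],"hand":-0.5},{"delta_rot":[0,0,0],"xyz":[0,0,0],"hand":-0.5},{"delta_rot":[0,0,0],"xyz":[0,0,-5],"hand":-0.5},{"delta_rot":[0,0,0],"xyz":[0,0,-15],"hand":-0.5},{"delta_rot":[0,0,0],"xyz":[0,0,-30],"hand":-0.5}]'
python3 -m handwheel '[{"delta_rot":[0,0,0],"xyz":[0,0,-20],"hand":-0.5},{"delta_rot":[0,0,0],"xyz":[0,0,-50],"hand":-0.5},{"delta_rot":[0,0,0],"xyz":[0,0,-80],"hand":-0.5},{"delta_rot":[0,0,0],"xyz":[0,0,-110],"hand":-0.5},{"delta_rot":[0,0,0],"xyz":[0,0,-110],"hand":-0.5}]'
python3 - <<'E'
from h import *
im=vision.capture('side');t=vision.capture('top')
cv2.imwrite('pics/t7full.png',t[:,:,::-1])
o=np.zeros((600,800,3),np.uint8);o[:,:450]=cv2.resize(im[110:230,265:355],(450,600),interpolation=cv2.INTER_CUBIC)
o[:350,450:]=cv2.resize(t[190:290,380:480],(350,350),interpolation=cv2.INTER_CUBIC)
o[360:595,450:]=cv2.resize(im[240:375,250:450],(350,235))
cv2.imwrite('pics/s7.png',o[:,:,::-1])
cs=vision.camera_model('side');f=lambda q:np.round((proj(cs,q)-[265,110])*5)
for q in([0,0,.038],[0,0,.087]):print(f(np.array([.5125,-.161,0])+q))
E
```

```text
time_s: 17.95
position: [0.5066, -0.1624, 0.0551]
tcp_rot: [[-0.845, -0.002, -0.534], [-0.0, 1.0, -0.003], [0.534, -0.002, -0.845]]
force: [0.2, 0.5, 0.8]
opening: 0.645
grasp_force: 0.0
time_s: 18.58
position: [0.5231, -0.1623, 0.0814]
tcp_rot: [[-0.845, -0.002, -0.534], [-0.0, 1.0, -0.003], [0.534, -0.002, -0.845]]
force: [-0.1, -0.1, 0.1]
opening: 0.75
grasp_force: 0.0
time_s: 19.2
position: [0.5841, -0.1625, 0.1762]
tcp_rot: [[-0.849, -0.002, -0.528], [0.0, 1.0, -0.005], [0.528, -0.005, -0.849]]
force: [0.6, -0.4, -0.3]
opening: 0.751
grasp_force: 0.0
[213. 406.]
[211. 295.]
```

View pics/s7.png

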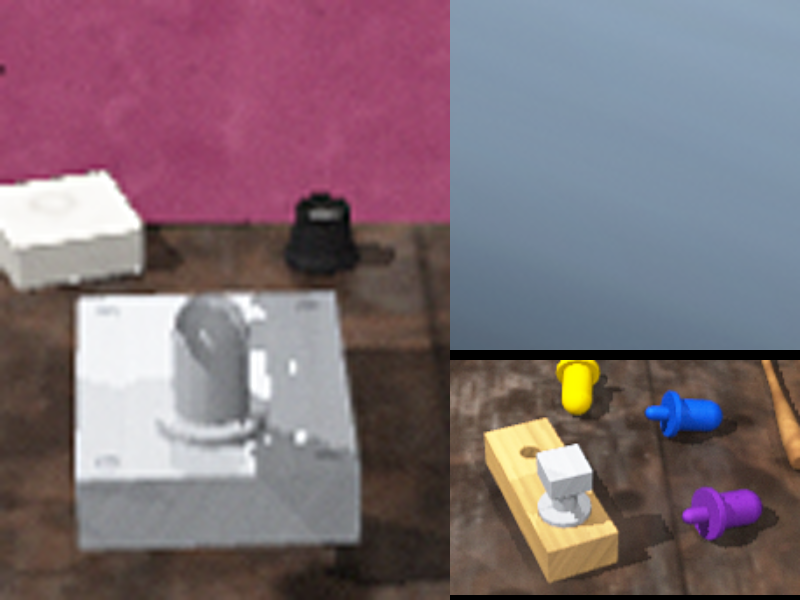

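The domed stake stands upright with its collar flat on the plate. The collar at (212,413) and dome top at (211,295) match the fully-home prediction, and the square-headed stake is still in the rack. Handing in.

```bash
python3 -c "
from rig import workorder
print(workorder.hand_in())"
```

```text
the job is handed in; nothing more can be done
None
```

The dome stake was set tip-down on the plate, slid with contact at every force reading until it dropped into the hole, and now stands upright on its collar; it tilted in the jaws mid-slide and was righted without lifting, the square-headed stake is still in the rack, and the job was handed in at about 19 s.

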